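# Shut and lock the gear cover of the dough roller

## Robot

A 6-joint arm with a two-finger parallel gripper is mounted at the origin on the work surface. World frame = base frame: x ahead of the robot, y to its left, z up, the work surface at z = 0. Lengths are in m, angles in degrees, forces in N, time in s.
With the tool pointing down it reaches from about 0.3 to 0.75 m from the base axis. Payload 8.5 kg.
Tool frame: the origin (TCP) lies midway between the tips of the shut fingers; the grasp point (between the pads) lies 19 mm behind it; z points along the fingers, y is the direction in which the jaws open and shut (so a half turn about z gives the same grasp; the last joint's range is limited). The gripper opens to 85 mm and grips with 20 to 120 N. Pads are 22 mm wide; open, the fingers measure 114 mm over their backs; the gripper's body (76 mm by 85 mm) begins 54 mm behind the grasp point. The pads swing forward as they close: fully open they stand 13 mm farther back than shut.
Start: joints at [-77.71, 21.807, 74.336, -0, 83.858, -12.336], TCP at [0.229, -0.5, 0.199] pointing down, gripper open.
Joint ranges: [-178.18, 178.18], [-50.72, 133.34], [12.68, 142.11], [-81.47, 261.47], [9.98, 163.14], [-165.26, 165.26]. Speed limits (degrees/s): [136.94, 136.94, 180, 180, 180, 180].

## Interface

Orientations are given as a 3x3 rotation matrix whose columns are the frame's x, y, z axes.
In Python, from rig import env, viewer, ticket gives the robot as it stands. The module is installed in compiled form; this text tells all that it offers.
- The arm moves only by the shell command python3 -m pendant 'ROWS' [FORCE]. ROWS is JSON, a list of rows, each a list of 3 entries, a list of its own where there are three numbers: the shift along the world's x, y, z in mm, then the turn about the world's z in rad, then the opening, from -1 (shut) to 1 (fully open). A call has 1 to 12 rows; each row shifts and turns the pose as measured when the row begins; what a row does not reach is not made up. A row lasts 1/8 s, in which the tool goes at most 62.5 mm and 10.7 degrees, less where a joint would pass 70% of its speed; a pose out of reach is approached as far as the arm can. A call with a gripper value outside its range is refused whole. The fingers move at their own pace and stop on an object; FORCE is the grip in N (left out, the last holds). Time passes only in rows, so rows that do not move let the fingers close. It gives the time, the measured TCP pose, the force and the opening at its end, in the units of the state.
- env.observe(): the state, without advancing time (a new reading comes with each control period).
- viewer.get_image(name): name is "scene" or "top" or "wrist"; returns (picture, depth): 400x640x3 uint8, red, green, blue; 400x640 float32, m along the optical axis (not along the pixel's ray), 0 where there is no reading.
- viewer.camera_params(name): a dict with "fx", "fy", "cx", "cy" (pixels), "D" ([k1, k2, p1, p2, k3] as OpenCV has them; the pictures are not rectified), "rvec" (rotation vector, rad) and "tvec" (3), from world to camera coordinates, as OpenCV has them; the wrist camera has in their place "T_tool_cam" (4x4, takes a point from camera to tool coordinates, whose origin is the TCP and whose axes are the flange's). Camera axes: x right, y down, z forward; pixel columns grow to the right and rows downward; lengths in m; the calibration is good to about 2 mm. A picture is of the moment at which its call begins: read the wrist's pose just before it. camera_params takes no time and is no camera call.
- ticket.close_job(): hands the job in, once; it reports no verdict.
The state is a dict: "time_s": time; "q": joint angles; "qvel": joint speeds; "joint_efforts": joint torques, N m; "position": TCP position; "tool_rot": TCP orientation; "ft_force": force on the tool from outside, world axes, zero at the start; "wrist_torque": the same for the moment, N m; "grip_width": finger opening in m.
Only numpy, scipy, OpenCV 4.12 (cv2) and the standard library are available. Lean on these libraries where they do the work, as an engineer would, in place of code of your own. Each camera call takes 0.05 s, during which the arm holds its last target. There are 200 camera calls.

## Task

The dough roller has been greased and must be made safe before baking: swing its green gear cover shut, then with the red-handled service key press the slotted stud down and turn it a quarter turn clockwise until it drops into its catch and stays down. Put the key back upright in its white block, collar on the block, and leave the glass bowl and the biscuit cutters where they are.

Things in the scene. Friction and masses are not known exactly. Their poses are not given: they have to be found in the camera images.
- roller: Counter-top electric dough roller of stainless steel, fixed to the table. Origin on the table under the middle of its drive housing, a box 230 mm along x, 110 mm along y and 150 mm high, open on top from x = -40 to x = 112 mm with brass gears inside; its own z is up. The white rollers and steel slides (up to 215 mm high) lie beside it at y = +55 to +300 mm. The rear part of the housing's top (x = -115 to -40 mm) is fixed and carries two push buttons.
- cover (a joint): The green hinged gear cover over the housing's opening: 0 rad shut, grows as it opens, 1.7 at most (1.57 = upright). It stays where it is left (hinge friction 0.4 N m; cover 0.35 kg) and is shut by pushing its outer (upper) face over from the hinge side and down.
- cover_hinge (a point): Middle of the cover's hinge line, 152 mm above the table. This frame turns with the cover: its x runs from the hinge to the free edge in the cover's plane, its y along the hinge, its z out of the cover's outer face (up when shut). The cover is a plate 156 mm along x, 117 mm along y (+-58 mm), its outer face at z = 3 mm; the stud stands at x = 118 mm, y = 0 in a black collar 44 mm across and 6 mm high.
- cover_edge (a point): Middle of the free edge of the cover's outer face.
- stud_slot (a point): On the axis of the steel stud, at the top of its head (29 mm across). x of this frame runs along the slot, z out of the head (up when the cover is shut). The slot goes right across the head, 7 mm deep, 5 mm wide and flared to 10 mm at the mouth. At rest unlocked the head stands 5 mm proud of the black collar and the slot points from hinge to free edge; locked, the head is about flush with the collar and the slot runs across the cover.
- stud_press (a joint): How far the stud is pressed in, m: 0 sprung up, 0.011 bottomed. Spring 4 N at 0, 600 N/m more (about 8 N at 7 mm). With the cover shut, its cross pin lies in a keyhole, so it cannot turn until pressed 7 mm or more; kept pressed (8 to 10 mm is good) it turns; at a quarter turn, let up, it springs back into the catch and stays at about 0.0045. Let up between, it stays near 0.007; not turned, it comes back to 0.
- stud_turn (a joint): Turn of the stud, rad, clockwise seen from above: 0 unlocked (start), 1.57 at the catch, stop at 1.66. The catch leaves some 0.15 rad of play either way.
- key: Loose service key, 0.12 kg, standing upright in its block. Origin at the middle of the blade's tip; z runs up the key, x along the blade's width and along the grip. Steel blade 18 mm wide (x), 3.4 mm thick (y), tip tapered to 2 mm, with a round shank of 12 mm from 16 mm up; steel collar 34 mm across from 30 to 35 mm up; red grip 50 mm (x) by 14 mm (y), from 52 to 82 mm up. Its grip is taken from above across the 14 mm.
- key_block: White plastic block 70 x 70 x 50 mm high, fixed to the table, origin under its middle.
- key_block_hole0 (a point): Middle of the mouth of the block's one hole, on its top: round, 25 mm across and 42 mm deep, its mouth chamfered by 3 mm. The key hangs in it with the underside of its collar on the block, so its origin is then 30 mm below this point; any yaw will do.
- bowl: Empty glass bowl 100 mm across, 45 mm high, loose; origin under its middle. Leave alone.
- flower_cutter: Orange flower-shaped biscuit cutter, 74 mm across, 28 mm high, loose; origin under its middle. Leave alone.
- star_cutter: Metal star-shaped biscuit cutter, 76 mm across, 28 mm high, loose; origin under its middle. Leave alone.
Things that resemble listed ones, but are neither listed nor needed, are in the scene too. Leave any yellow look-alike of the key alone.

How it is judged (in metres and radians):
On the way, in this order (a step that is already met when the one before it is completed fails the run):
1. the gear cover is shut (value of joint cover below 0.03 rad), for 0.2 s.
2. the stud is pressed in and turned with the key's blade (value of joint cover below 0.03 rad and value of joint stud_press above 0.005 m and value of joint stud_turn above 1 rad and contact force between key and roller above 0.5 N and horizontal distance between key and stud_slot below 0.015 m), for 0.05 s.
3. the stud has sprung up into its catch (value of joint stud_turn above 1.3 rad and value of joint stud_press between 0.003 and 0.006 m), for 0.2 s.
At the end, for the whole second after the job is handed in: Cover shut (within 0.03 rad); stud turned beyond 1.3 rad and held in its catch (3 to 6 mm in, nothing on it); key at rest and upright (within 0.12 rad) in its block's hole, within 8 mm of the hole's axis, its collar within 4 mm of the block's top (all of step 3 and value of joint cover below 0.03 rad and horizontal distance between key and key_block_hole0 below 0.008 m and z of key in the frame of key_block_hole0 below -0.026 m and angle between key's own z axis and vertical below 0.12 rad and linear speed of key below 0.02 m/s); the robot touches nothing.
It fails at once if the glass bowl is pushed or tipped (distance of bowl from where it was at the start of the episode above 0.03 m or angle between bowl's own z axis and vertical above 0.5 rad).
It fails at once if the flower cutter is pushed (distance of flower_cutter from where it was at the start of the episode above 0.03 m).
It fails at once if the star cutter is pushed (distance of star_cutter from where it was at the start of the episode above 0.03 m).
It also fails if it takes over 62 s, if anything falls off the work surface, if the arm or the gripper's body presses on something with over 40 N, if the wrist force passes 120 N, or if a joint passes its speed limit or range.

## Working session

There is one attempt and no reset: what is moved stays moved. The work goes in short steps, Python scripts to look and compute and a shell command to move; the robot and the scene stay as the last step left them, time stands still between calls to the robot, and variables do not carry over. Pictures are saved under pics/ and viewed, about 8 in all and at most 12, crops included, and the job is handed in when it is done.

```bash
mkdir -p pics; cat > h.py <<'E'
import numpy as np, cv2
from rig import env, viewer, ticket
def grab(n):
    s=env.observe(); im,d=viewer.get_image(n); return s,im,d
def cam(n,s=None):
    p=viewer.camera_params(n); K=np.array([[p['fx'],0,p['cx']],[0,p['fy'],p['cy']],[0,0,1.]]); D=np.array(p['D'],float)
    if 'rvec' in p:
        R=cv2.Rodrigues(np.array(p['rvec'],float))[0]; t=np.array(p['tvec'],float).ravel()
        return K,D,R.T,-R.T@t   # cam->world rot, centre
    T=np.array(p['T_tool_cam']); Rt=np.array(s['tool_rot']); pt=np.array(s['position'])
    return K,D,Rt@T[:3,:3],pt+Rt@T[:3,3]
def ray(c,uv):
    K,D,R,o=c; x=cv2.undistortPoints(np.array(uv,float).reshape(-1,1,2),K,D).reshape(-1,2)
    return np.c_[x,np.ones(len(x))]@R.T,o   # dirs scaled with z_cam=1
def onplane(c,uv,z):
    d,o=ray(c,uv); return o+d*((z-o[2])/d[:,2])[:,None]
def bydepth(c,uv,dep):
    d,o=ray(c,uv); z=np.array([dep[int(round(v)),int(round(u))] for u,v in np.array(uv).reshape(-1,2)]); return o+d*z[:,None]
def cloud(c,dep):
    v,u=np.nonzero(dep>0); d,o=ray(c,np.c_[u,v]); P=np.full(dep.shape+(3,),np.nan); P[v,u]=o+d*dep[v,u][:,None]; return P
def twoview(c1,uv1,c2,uv2):
    d1,o1=ray(c1,uv1); d2,o2=ray(c2,uv2); d1=d1[0];d2=d2[0]
    a,b=np.linalg.lstsq(np.c_[d1,-d2],o2-o1,rcond=None)[0]
    p,q=o1+a*d1,o2+b*d2; return (p+q)/2,np.linalg.norm(p-q)
def save(n,im): cv2.imwrite('pics/'+n,cv2.cvtColor(im,cv2.COLOR_RGB2BGR))
E
python3 - <<'E'
from h import *
for n in('scene','top','wrist'):
    s,im,d=grab(n); save(n+'0.png',im); np.savez('pics/%s0.npz'%n,im=im,d=d)
    c=cam(n,s); print(n,c[3].round(3),c[2][:,2].round(2),(d>0).mean())
print(s['time_s'],s['position'],s['tool_rot'])
E
```

```text
scene [1.285 0.253 0.698] [-0.73 -0.4  -0.56] 0.9959453125
top [ 0.426 -0.153  1.078] [ 0.13  0.03 -0.99] 0.99598046875
wrist [ 0.294 -0.472  0.373] [-0.25 -0.11 -0.96] 0.99612109375
0.1 [ 0.22909727 -0.49968876  0.19867671] [[ 9.09062588e-01  4.16659498e-01 -2.71096013e-04]
 [ 4.16659486e-01 -9.09061728e-01  1.28371394e-03]
 [ 2.88428596e-04 -1.27993105e-03 -9.99999139e-01]]
```

View pics/top0.png

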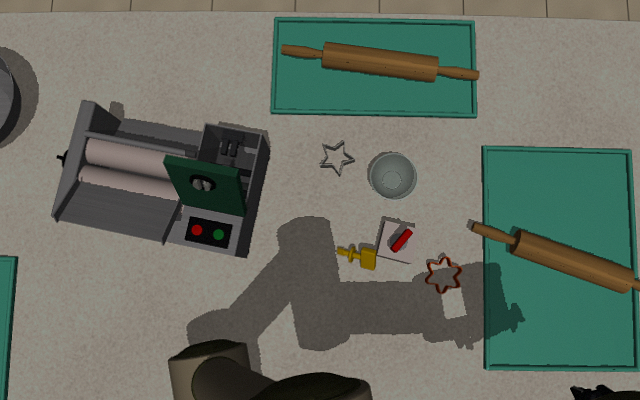

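View pics/scene0.png

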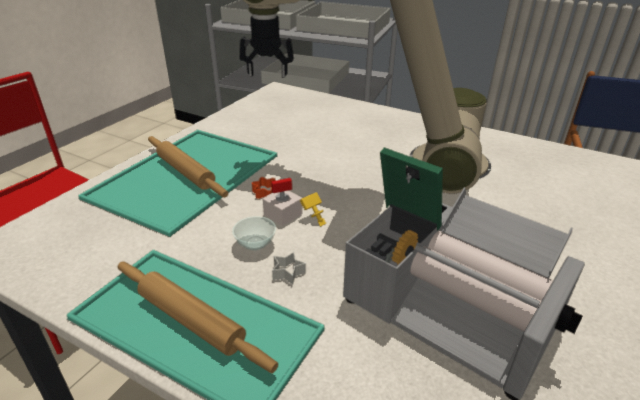

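Top: roller at about (165,180), with the green cover standing open (205,185), hinge towards the buttons (210,232). A red grip stands in the white block at (400,240), and a yellow look-alike lies on its side at (357,257). The bowl is at (392,175), the star at (337,157) and the flower at (443,273). The red one in the block fits the key. I'll measure it and confirm in a crop.

```bash
python3 - <<'E'
from h import *
L=lambda n:(lambda z:(z['im'],z['d']))(np.load('pics/%s0.npz'%n))
boxes={'top':{'cover':(150,145,260,225),'grip':(380,215,425,265)},'scene':{'cover':(375,145,448,225),'grip':(268,174,300,196)}}
res={}
for n in('top','scene'):
    im,d=L(n); c=cam(n); P=cloud(c,d); hsv=cv2.cvtColor(im,cv2.COLOR_RGB2HSV).astype(int); H,S,V=[hsv[...,i] for i in range(3)]
    M={'cover':(H>55)&(H<90)&(S>90),'grip':((H<6)|(H>174))&(S>170)&(V>90)}
    for k,b in boxes[n].items():
        m=np.zeros(H.shape,bool); m[b[1]:b[3],b[0]:b[2]]=M[k][b[1]:b[3],b[0]:b[2]]
        p=P[m]; p=p[np.isfinite(p[:,0])]
        v,u=np.nonzero(m); print(n,k,m.sum(),'px',u.mean().round(1),v.mean().round(1),'mean',p.mean(0).round(3),'1-99%',np.percentile(p,[1,99],axis=0).round(3).tolist())
        if k=='cover':
            q=p-np.median(p,0); ev=np.linalg.svd(q,full_matrices=False)[2]; print(' normal',ev[2].round(3),'axes',ev[0].round(2),ev[1].round(2))
            r=cv2.convexHull(np.c_[u,v].astype(np.int32)); a=cv2.approxPolyDP(r,4,True).reshape(-1,2); print(a.tolist()); print(bydepth(c,a,d).round(3).tolist())
        else:
            r=cv2.minAreaRect(np.c_[u,v].astype(np.float32)); pts=cv2.boxPoints(r); print(r); zt=np.percentile(p[:,2],95); w=onplane(c,pts,zt); print(zt,w.round(4).tolist())
    if n=='top':
        for nm,uv in dict(btnR=(196,230),btnG=(219,235),boxfr=(270,128),boxbr=(247,256),bowl=(392,175),star=(337,157),flower=(443,273),blockTL=(391,224)).items():
            print(nm,bydepth(c,[uv],d).round(3))
im,_=L('top'); a=cv2.resize(im[205:285,325:465],None,fx=5,fy=5,interpolation=cv2.INTER_CUBIC); save('crop1.png',a)
E
```

```text
top cover 3050 px 207.3 185.2 mean [0.561 0.048 0.244] 1-99% [[0.526, -0.008, 0.154], [0.595, 0.109, 0.302]]
 normal [-0.938  0.156  0.309] axes [-0.31  0.05 -0.95] [ 0.16  0.99 -0.  ]
[[244, 216], [221, 223], [192, 220], [164, 164], [166, 155], [237, 168]]
[[0.522, 0.0, 0.157], [0.509, 0.042, 0.154], [0.513, 0.094, 0.157], [0.586, 0.106, 0.296], [0.6, 0.104, 0.295], [0.627, 0.033, 0.067]]
top grip 166 px 401.8 240.2 mean [ 0.489 -0.289  0.101] 1-99% [[0.47, -0.306, 0.097], [0.509, -0.271, 0.105]]
((401.9017028808594, 240.07070922851562), (6.5181450843811035, 25.602802276611328), 40.23635482788086)
0.10428255196592293 [[0.4741, -0.2684, 0.1043], [0.5113, -0.2991, 0.1043], [0.5036, -0.3085, 0.1043], [0.4664, -0.2778, 0.1043]]
btnR [[0.495 0.085 0.16 ]]
btnG [[0.487 0.043 0.16 ]]
boxfr [[ 0.729 -0.021 -0.001]]
boxbr [[ 0.455  0.017 -0.003]]
bowl [[ 0.631 -0.281  0.002]]
star [[ 0.668 -0.166 -0.002]]
flower [[ 0.43  -0.388 -0.002]]
blockTL [[ 0.524 -0.274  0.049]]
scene cover 2992 px 412.6 185.6 mean [0.56  0.053 0.233] 1-99% [[0.529, -0.006, 0.157], [0.597, 0.112, 0.302]]
 normal [-0.929  0.176  0.326] axes [0.34 0.07 0.94] [-0.14 -0.98  0.12]
[[440, 224], [387, 205], [384, 149], [441, 168]]
[[0.549, 0.114, 0.161], [0.536, 0.0, 0.157], [0.572, -0.005, 0.301], [0.588, 0.105, 0.302]]
scene grip 224 px 280.7 184.9 mean [ 0.491 -0.29   0.089] 1-99% [[0.395, -0.387, 0.01], [0.512, -0.271, 0.104]]
((280.83184814453125, 184.9890899658203), (11.9608154296875, 19.758474349975586), 82.40535736083984)
0.10334253315125984 [[0.5058, -0.3095, 0.1033], [0.4719, -0.2751, 0.1033], [0.515, -0.2436, 0.1033], [0.5472, -0.277, 0.1033]]
```

View pics/crop1.png

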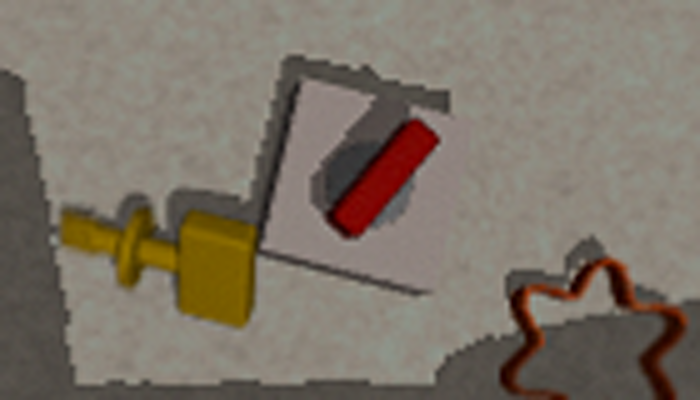

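The crop confirms it: the red grip stands in the white block (crop (385,180)), and the yellow look-alike lies beside it. The grip top is at z 0.103, as expected (0.102). The cover leans about 1.25 rad, with its hinge near (0.531, 0.055) and yaw about -10°. I'll move behind the cover with the fingers shut.

```bash
python3 -m pendant '[[[22,40,14],0.186,-1],[[22,44,14],0.186,-1],[[22,44,14],0.186,-1],[[22,44,14],0.186,-1],[[22,44,14],0.186,-1],[[22,44,14],0.186,-1],[[22,44,14],0.186,-1],[[22,44,12],0.186,-1],[[22,44,10],0.186,-1],[[22,44,0],0.186,-1],[[22,44,0],0.186,-1],[[22,44,0],0.186,-1]]'
```

```text
time_s: 1.65
position: [0.4968, 0.0407, 0.3199]
tool_rot: [[-0.897, 0.442, -0.004], [0.442, 0.897, -0.004], [0.002, -0.005, -1.0]]
ft_force: [0.9, -1.5, 0.0]
grip_width: -0.0002
```

```bash
python3 -m pendant '[[[8,-7,-30],0.14,-1],[[0,0,-60],0.14,-1],[[10,-2,0],0,-1],[[20,-4,-5],0,-1],[[20,-4,-5],0,-1],[[15,-2,-8],0,-1],[[12,-2,-10],0,-1],[[8,-1,-10],0,-1],[[5,-1,-10],0,-1],[[4,-1,-8],0,-1]]'; python3 - <<'E'
from h import *
s,im,d=grab('scene'); save('scene1.png',im[120:330,330:600])
E
```

```text
time_s: 2.9
position: [0.6097, 0.018, 0.1802]
tool_rot: [[-0.985, 0.174, 0.014], [0.174, 0.985, -0.007], [-0.015, -0.004, -1.0]]
ft_force: [-0.6, -0.1, 1.4]
grip_width: 0.0
```

View pics/scene1.png

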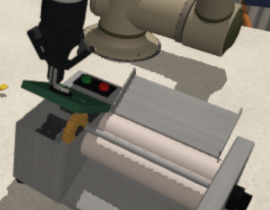

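The cover is following the fingers (crop (55,95)) and is now about 15–20° open. I'll back off slightly from the stud collar and press it down.

```bash
python3 -m pendant '[[[-8,1,-6],0,-1],[[-5,1,-7],0,-1],[[0,0,-6],0,-1],[[0,0,-4],0,-1],[[0,0,-2],0,-1]]'
```

```text
time_s: 3.58
position: [0.5952, 0.0202, 0.1528]
tool_rot: [[-0.985, 0.174, 0.013], [0.174, 0.985, -0.007], [-0.014, -0.004, -1.0]]
ft_force: [0.1, -0.8, 1.3]
grip_width: -0.0002
```

```bash
python3 -m pendant '[[[0,0,-2],0,-1],[[0,0,-2],0,-1]]';python3 -m pendant '[[[0,0,-2],0,-1],[[0,0,-1],0,-1]]'
```

```text
time_s: 3.82
position: [0.5955, 0.0202, 0.1488]
tool_rot: [[-0.985, 0.174, 0.014], [0.174, 0.985, -0.007], [-0.015, -0.004, -1.0]]
ft_force: [0.2, 0.0, 1.3]
grip_width: -0.0001
time_s: 4.08
position: [0.5955, 0.0201, 0.1455]
tool_rot: [[-0.985, 0.174, 0.014], [0.174, 0.985, -0.007], [-0.015, -0.004, -1.0]]
ft_force: [-0.0, -0.3, 0.8]
grip_width: -0.0
```

```bash
python3 - <<'E'
from h import *
s,im,d=grab('scene'); save('scene2.png',cv2.resize(im[150:300,330:530],None,fx=3,fy=3))
c=cam('scene');P=cloud(c,d); hsv=cv2.cvtColor(im,cv2.COLOR_RGB2HSV).astype(int); H,S,V=[hsv[...,i] for i in range(3)]
m=(H>55)&(H<90)&(S>90); m[:, :335]=0;m[:,480:]=0
p=P[m]; p=p[np.isfinite(p[:,0])]; print(len(p),p.mean(0),np.percentile(p,[2,98],axis=0)); q=p-np.median(p,0); print(np.linalg.svd(q,full_matrices=False)[2])
E
```

```text
2093 [0.62643089 0.05356292 0.18264149] [[ 0.4925136  -0.01506357  0.15648569]
 [ 0.69017301  0.10838179  0.20109353]]
[[ 0.95340466 -0.17953686  0.24245838]
 [-0.19109804 -0.98125667  0.02483734]
 [ 0.23345468 -0.07001336 -0.96984382]]
```

View pics/scene2.png

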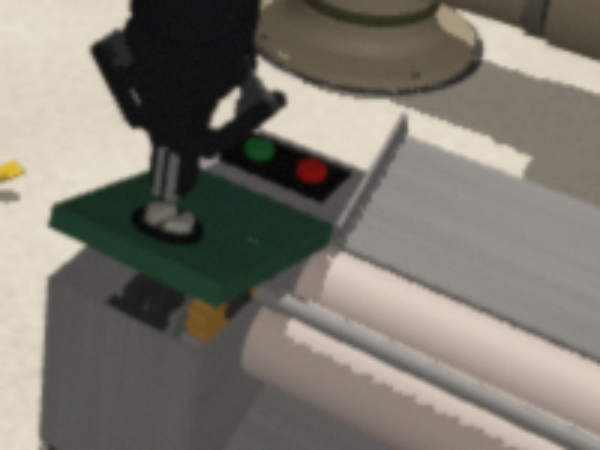

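```bash
python3 - <<'E'
from h import *
p=viewer.camera_params('scene'); s=env.observe(); 
for dz in(0,0.02,0.04): 
  q=np.array(s['position'])-np.array(s['tool_rot'])[:,2]*dz
  u=cv2.projectPoints(q[None],np.array(p['rvec']),np.array(p['tvec']),np.array([[p['fx'],0,p['cx']],[0,p['fy'],p['cy']],[0,0,1.]]),np.array(p['D']))[0].ravel(); print(dz,u,(u-[330,150])*3)
s,im,d=grab('wrist'); save('w2.png',im); c=cam('wrist',s);P=cloud(c,d)
hsv=cv2.cvtColor(im,cv2.COLOR_RGB2HSV).astype(int); H,S,V=[hsv[...,i] for i in range(3)]
m=(H>55)&(H<90)&(S>90)
q=P[m]; q=q[np.isfinite(q[:,0])&(q[:,2]>.1)]; print(len(q),q.mean(0),np.percentile(q,[2,98],axis=0)); print(np.linalg.svd(q-np.median(q,0),full_matrices=False)[2])
E
```

```text
0 [384.31705488 228.08813069] [162.95116463 234.26439207]
0.02 [385.35851383 219.76718553] [166.0755415 209.3015566]
0.04 [386.42689091 211.24001998] [169.28067272 183.72005995]
24234 [0.57439655 0.05403692 0.16782164] [[0.49061793 0.01847193 0.1559108 ]
 [0.63401108 0.0847959  0.18658085]]
[[ 0.97582803  0.08753488  0.2002431 ]
 [ 0.06706773 -0.99201419  0.10681653]
 [ 0.20799417 -0.09080471 -0.97390602]]
```

View pics/w2.png

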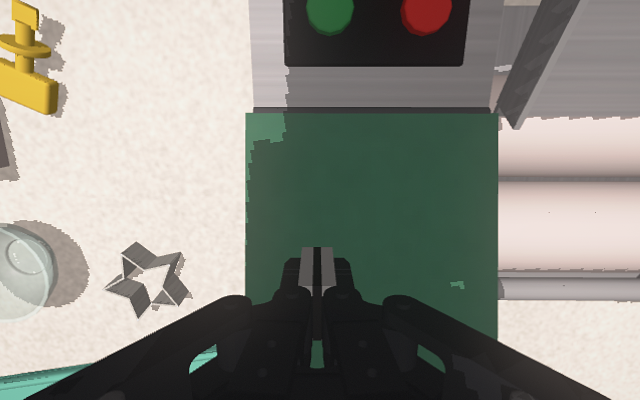

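```bash
python3 - <<'E'
from h import *
s,im,d=grab('wrist'); c=cam('wrist',s)
for uv in [(310,250),(325,250),(310,265),(310,280),(290,265),(300,240),(370,250),(317,230)]: print(uv,im[uv[1],uv[0]],bydepth(c,[uv],d).round(4))
print(s['position'])
K,D,R,o=c; x=R.T@(np.array(s['position'])-o); print('TCP px',cv2.projectPoints(x[None],np.zeros(3),np.zeros(3),K,D)[0].ravel(),x[2])
E
```

```text
(310, 250) [88 86 84] [[0.5837 0.0184 0.1855]]
(325, 250) [87 85 83] [[0.5854 0.0246 0.184 ]]
(310, 265) [89 86 84] [[0.584  0.0186 0.1987]]
(310, 280) [88 85 83] [[0.5837 0.019  0.2107]]
(290, 265) [35 35 33] [[0.5858 0.0098 0.1922]]
(300, 240) [54 81 65] [[0.5839 0.0133 0.1723]]
(370, 250) [49 81 63] [[0.5941 0.0445 0.173 ]]
(317, 230) [51 80 64] [[0.5811 0.0218 0.1704]]
[0.59545481 0.02012971 0.14551413]
TCP px [318.69345702 238.00186053] 0.18703168163717065
```

The cover is still about 0.22 rad open. The wrist view shows the visible finger ends about 30 mm above the reported TCP, so I'll keep pushing down in small steps and watch the force.

```bash
python3 -m pendant '[[[0,0,-4],0,-1],[[0,0,-4],0,-1],[[0,0,-4],0,-1]]';python3 - <<'E'
from h import *
z=np.load('pics/wrist0.npz'); im,d=z['im'],z['d']
a=im; save('w0s.png',cv2.resize(a,(400,250)))
s,im,d=grab('wrist'); c=cam('wrist',s);P=cloud(c,d)
hsv=cv2.cvtColor(im,cv2.COLOR_RGB2HSV).astype(int); H,S,V=[hsv[...,i] for i in range(3)]
m=(H>55)&(H<90)&(S>90); m[:, :245]=0; m[:,500:]=0
q=P[m]; q=q[np.isfinite(q[:,0])&(q[:,2]>.14)]; n=np.linalg.svd(q-np.median(q,0),full_matrices=False)[2][2]; print('cover tilt',np.arccos(abs(n[2])),n,np.median(q,0))
E
```

```text
time_s: 4.6
position: [0.5957, 0.0201, 0.1331]
tool_rot: [[-0.985, 0.174, 0.014], [0.174, 0.985, -0.007], [-0.015, -0.004, -1.0]]
ft_force: [0.2, -1.4, 1.3]
grip_width: 0.0
cover tilt 0.09560499541217996 [ 0.08829172 -0.03629149 -0.99543332] [0.5742465  0.05493225 0.16056438]
```

View pics/w0s.png

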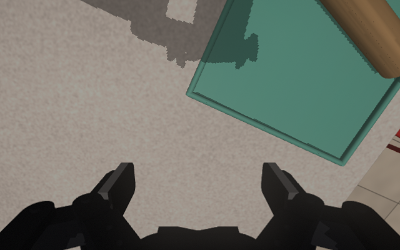

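```bash
python3 -m pendant '[[[0,0,-3],0,-1],[[0,0,-3],0,-1],[[0,0,-2],0,-1]]'; python3 - <<'E'
from h import *
p=viewer.camera_params('wrist'); T=np.array(p['T_tool_cam']); print(T.round(3)); K,D=cam('wrist',env.observe())[:2]
def tool(uv,d):
    x=cv2.undistortPoints(np.array([[uv]],float),K,D).ravel(); z=d[uv[1],uv[0]]; return (T[:3,:3]@np.array([x[0]*z,x[1]*z,z])+T[:3,3]).round(4)
z=np.load('pics/wrist0.npz')
for uv in [(205,264),(205,285),(205,310),(193,264),(430,264),(435,285)]: print('open',uv,z['im'][uv[1],uv[0]],tool(uv,z['d']))
s,im,d=grab('wrist')
for v in (240,246,252,260,280): print('shut',v,im[v,310],tool((310,v),d))
c=cam('wrist',s);P=cloud(c,d)
q=P[130:230,260:480].reshape(-1,3); q=q[np.isfinite(q[:,0])]; A=np.c_[q[:,:2],np.ones(len(q))]; print(np.linalg.lstsq(A,q[:,2],rcond=None)[0], q.mean(0), s['position'])
E
```

```text
time_s: 5.03
position: [0.5954, 0.0202, 0.1239]
tool_rot: [[-0.985, 0.174, 0.013], [0.174, 0.985, -0.007], [-0.014, -0.004, -1.0]]
ft_force: [0.7, -0.1, 0.6]
grip_width: -0.0001
[[-0.    -0.96  -0.279  0.07 ]
 [ 1.    -0.     0.001 -0.001]
 [-0.001 -0.279  0.96  -0.174]
 [ 0.     0.     0.     1.   ]]
open (205, 264) [32 29 27] [ 0.0103 -0.0446 -0.0525]
open (205, 285) [28 27 25] [ 0.0039 -0.0437 -0.0572]
open (205, 310) [25 23 22] [-0.006  -0.0442 -0.0588]
open (193, 264) [59 55 54] [ 0.0105 -0.0492 -0.0528]
open (430, 264) [38 37 34] [ 0.0107  0.0427 -0.0533]
open (435, 285) [36 35 32] [ 0.0074  0.0416 -0.0634]
shut 240 [50 77 62] [ 0.0118 -0.0041 -0.0315]
shut 246 [46 76 60] [ 0.0084 -0.0041 -0.0306]
shut 252 [88 85 84] [ 0.0102 -0.0039 -0.041 ]
shut 260 [88 85 83] [ 0.0104 -0.0038 -0.0491]
shut 280 [89 85 84] [ 0.0103 -0.0035 -0.065 ]
[ 0.01297247 -0.00167684  0.1478345 ] [0.56018503 0.04810399 0.15502083] [0.59542021 0.02015178 0.12387618]
```

Both the open and the shut views put the real fingertips about 31 mm behind the reported TCP, so I'll use that offset from here on. The cover slope is now about 0.013 rad. I'll press until there is force.

```bash
python3 -m pendant '[[[0,0,-2],0,-1],[[0,0,0],0,-1]]'; python3 -m pendant '[[[0,0,-2],0,-1],[[0,0,0],0,-1]]'
```

```text
time_s: 5.32
position: [0.5954, 0.0202, 0.1232]
tool_rot: [[-0.985, 0.174, 0.014], [0.174, 0.985, -0.007], [-0.015, -0.004, -1.0]]
ft_force: [0.2, -0.4, 0.4]
grip_width: -0.0
time_s: 5.58
position: [0.5956, 0.0202, 0.1232]
tool_rot: [[-0.985, 0.174, 0.016], [0.174, 0.985, -0.008], [-0.017, -0.005, -1.0]]
ft_force: [-1.0, -0.6, -0.1]
grip_width: 0.0002
```

The stall at 0.1232 means the cover is shut, although the force reading stays near zero, so I won't trust ft_force alone. I'll lift over the stud and measure it from two wrist poses.

```bash
python3 -m pendant '[[[0,0,20],0,-1],[[12,3,50],0,-1],[[40,11,40],0,-1],[[0,0,0],0,-1]]'; python3 - <<'E'
from h import *
s,im,d=grab('wrist'); np.savez('pics/ws1.npz',im=im,d=d,R=s['tool_rot'],p=s['position']); save('ws1.png',im); print(s['position'],s['joint_efforts'])
c=cam('wrist',s);P=cloud(c,d)
q=P[100:160,260:400].reshape(-1,3); q=q[np.isfinite(q[:,0])&(abs(q[:,2]-.155)<.02)]; A=np.c_[q[:,:2],np.ones(len(q))]; print(len(q),np.linalg.lstsq(A,q[:,2],rcond=None)[0], q.mean(0))
E
python3 -m pendant '[[[-15,-35,30],0,-1],[[-15,-25,30],0,-1],[[0,0,0],0,-1]]'; python3 - <<'E'
from h import *
s,im,d=grab('wrist'); np.savez('pics/ws2.npz',im=im,d=d,R=s['tool_rot'],p=s['position']); z=np.load('pics/ws1.npz')
save('pair.png',np.vstack([z['im'][60:300,120:520],im[60:300,120:520]]))
E
```

```text
time_s: 6.08
position: [0.6478, 0.0346, 0.235]
tool_rot: [[-0.985, 0.175, 0.013], [0.174, 0.985, -0.007], [-0.014, -0.004, -1.0]]
ft_force: [0.4, 0.9, -1.3]
grip_width: -0.0001
[0.64775714 0.03456408 0.23498559] [  0.34893354 -55.46962738 -27.55529165   0.05577267   0.3724143
   0.1042569 ]
8355 [-0.00200841 -0.00081527  0.15587309] [0.59888817 0.05118735 0.15462855]
time_s: 6.5
position: [0.612, -0.0267, 0.2885]
tool_rot: [[-0.985, 0.174, -0.003], [0.174, 0.985, -0.004], [0.002, -0.005, -1.0]]
ft_force: [-0.2, 0.1, -0.7]
grip_width: -0.0002
```

View pics/pair.png

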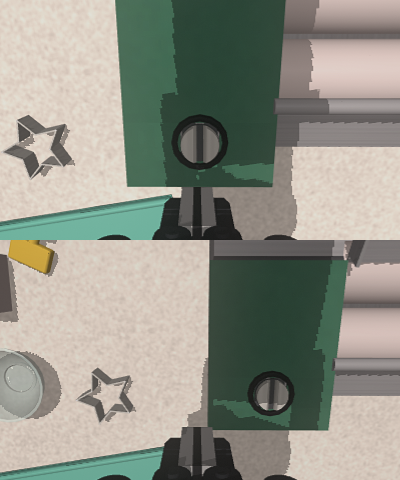

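The cover is flat and shut. The stud head is at full-image pixel (319,202) in view 1 and (391,213) in view 2, with its slot along hinge to free edge. Next I triangulate it, and head for the key.

```bash
cat > stud.py <<'E'
from h import *
def stud(im,uv):
    hsv=cv2.cvtColor(im,cv2.COLOR_RGB2HSV).astype(int); S,V=hsv[...,1],hsv[...,2]
    x0,y0=uv[0]-40,uv[1]-40; win=lambda a:a[y0:y0+80,x0:x0+80]
    black=(win(V)<45).astype(np.uint8); n,l,st,ce=cv2.connectedComponentsWithStats(black)
    cand=[i for i in range(1,n) if st[i,4]>150]; i=min(cand,key=lambda i:np.hypot(st[i,0]+st[i,2]/2-40,st[i,1]+st[i,3]/2-40))
    cs,_=cv2.findContours((l==i).astype(np.uint8),cv2.RETR_EXTERNAL,cv2.CHAIN_APPROX_NONE); cs=max(cs,key=cv2.contourArea); outer=cv2.fitEllipse(cs)
    hull=np.zeros((80,80),np.uint8); cv2.drawContours(hull,[cv2.convexHull(cs)],-1,1,-1)
    head=((hull>0)&(win(V)>70)&(win(S)<70)).astype(np.uint8); pts=np.argwhere(head)[:,::-1].astype(np.float32); hc=cv2.convexHull(pts); he=cv2.fitEllipse(hc)
    off=np.array([x0,y0]); return np.array(outer[0])+off,outer[1],np.array(he[0])+off,he[1]
E
python3 - <<'E'
from stud import *
C=[];H=[]
for n,uv in(('ws1',(319,202)),('ws2',(391,213))):
    z=np.load('pics/%s.npz'%n); c=cam('wrist',dict(tool_rot=z['R'],position=z['p'])); o,oa,h,ha=stud(z['im'],uv); print(n,o,oa,h,ha,'collar@.161',onplane(c,[o],.161).round(4),'head@.166',onplane(c,[h],.166).round(4)); C.append(c);H.append((o,h))
    P=cloud(c,z['d']); q=P[120:180,270:300] if n=='ws1' else P[120:180,350:400]; q=q.reshape(-1,3)
    print(bydepth(c,[h+[4,0]],z['d']),'size mm',np.array(ha)*z['d'][int(h[1]),int(h[0])]/c[0][0,0]*1e3)
print(twoview(C[0],H[0][1],C[1],H[1][1]),twoview(C[0],H[0][0],C[1],H[1][0]))
E
```

```text
ws1 [319.46299744 201.62814331] (54.122982025146484, 55.3499641418457) [319.50779724 202.40484619] (41.40410232543945, 41.495262145996094) collar@.161 [[0.6494 0.035  0.161 ]] head@.166 [[0.6485 0.0352 0.166 ]]
[[0.65004008 0.03794468 0.16256376]] size mm [31.55160386 31.62107134]
ws2 [390.56219101 212.81811523] (43.58895492553711, 46.000797271728516) [391.74897003 214.39703751] (32.48994445800781, 33.91233825683594) collar@.161 [[0.6493 0.0342 0.161 ]] head@.166 [[0.6493 0.0343 0.166 ]]
[[0.65043747 0.03815517 0.16444853]] size mm [30.17379944 31.49479354]
(array([0.64985146, 0.03489511, 0.16300629]), np.float64(0.0009167292549048372)) (array([0.65047822, 0.03480884, 0.15753163]), np.float64(0.00013610935238549872))
```

```bash
python3 -m pendant '[[[0,-50,0],-0.1,1],[[-15,-50,-10],-0.1,1],[[-15,-50,-20],-0.1,1],[[-15,-50,-20],-0.1,1],[[-20,-30,-20],-0.1,1],[[-20,-15,0],0,1],[[-15,-3,0],0,1],[[0,0,0],0,1]]'; python3 - <<'E'
from h import *
s,im,d=grab('wrist'); np.savez('pics/wk1.npz',im=im,d=d,R=s['tool_rot'],p=s['position']); save('wk1.png',im)
E
```

```text
time_s: 7.55
position: [0.5049, -0.2706, 0.1942]
tool_rot: [[-0.775, 0.632, -0.031], [0.631, 0.775, 0.022], [0.038, -0.002, -0.999]]
ft_force: [-0.5, 0.1, 0.5]
grip_width: 0.0851
```

View pics/wk1.png

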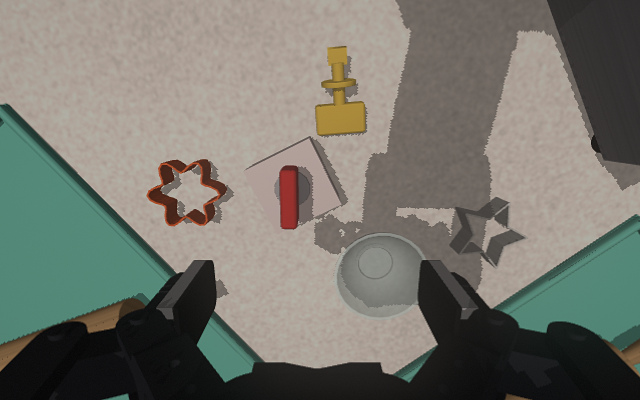

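The key's red grip is at (288,197), nearly in line with the tool x. The flower is at (188,192), the bowl at (380,275) and the yellow look-alike at (340,105). I'll take a second view for height while moving closer.

```bash
cat > key.py <<'E'
from h import *
def grip(im,c,z=.102):
    hsv=cv2.cvtColor(im,cv2.COLOR_RGB2HSV).astype(int); H,S,V=[hsv[...,i] for i in range(3)]
    m=(((H<6)|(H>174))&(S>170)&(V>130)).astype(np.uint8); n,l,st,ce=cv2.connectedComponentsWithStats(m)
    # top face: compact elongated bright-red blob with aspect < 5, not the cutter
    best=max(range(1,n),key=lambda i:st[i,4]); pts=np.argwhere(l==best)[:,::-1].astype(np.float32); r=cv2.minAreaRect(pts); b=cv2.boxPoints(r)
    w=onplane(c,b,z); e=[w[1]-w[0],w[2]-w[1]]; L=max(e,key=np.linalg.norm); 
    return np.array(r[0]),w.mean(0),np.degrees(np.arctan2(L[1],L[0])),sorted(np.linalg.norm(x)*1e3 for x in e),st[best]
E
python3 - <<'E'
from key import *
z=np.load('pics/wk1.npz'); c=cam('wrist',dict(tool_rot=z['R'],position=z['p'])); print(grip(z['im'],c))
for uv in [(288,197),(380,240),(188,160)]: print(uv,bydepth(c,[uv],z['d']).round(4))
E
python3 -m pendant '[[[-10,-14,-10],0.02,1],[[-2,-2,-10],0,1],[[0,0,0],0,1]]'
python3 - <<'E'
from key import *
z=np.load('pics/wk1.npz'); c1=cam('wrist',dict(tool_rot=z['R'],position=z['p']));u1=grip(z['im'],c1)[0]
s,im,d=grab('wrist'); c=cam('wrist',s); g=grip(im,c); print(g, twoview(c1,u1,c,g[0]), s['position'],np.degrees(np.arctan2(s['tool_rot'][1][0],s['tool_rot'][0][0])))
# white block top
hsv=cv2.cvtColor(im,cv2.COLOR_RGB2HSV).astype(int); P=cloud(c,d); q=np.nan_to_num(P); m=(abs(q[...,2]-.05)<.012)&(np.hypot(q[...,0]-.49,q[...,1]+.288)<.065)
m=cv2.morphologyEx(m.astype(np.uint8),cv2.MORPH_CLOSE,np.ones((9,9))); n,l,st,ce=cv2.connectedComponentsWithStats(m); b=max(range(1,n),key=lambda i:st[i,4]); pts=np.argwhere(l==b)[:,::-1].astype(np.float32)
bx=cv2.boxPoints(cv2.minAreaRect(pts)); w=onplane(c,bx,.05); print('block',w.mean(0),np.linalg.norm(w[1]-w[0]),np.linalg.norm(w[2]-w[1]),np.median(q[l==b],0))
E
```

```text
(array([287.33761597, 198.99087524]), array([ 0.49010782, -0.29005788,  0.102     ]), np.float64(-38.58106871742578), [np.float64(10.99773153033504), np.float64(46.61174801712996)], array([280, 171,  15,  57, 784], dtype=int32))
(288, 197) [[ 0.4888 -0.2882  0.1023]]
(380, 240) [[ 0.6005 -0.2598  0.0145]]
(188, 160) [[ 4.019e-01 -3.671e-01  3.000e-04]]
time_s: 7.98
position: [0.495, -0.2841, 0.1716]
tool_rot: [[-0.789, 0.613, -0.033], [0.613, 0.79, 0.024], [0.04, -0.001, -0.999]]
ft_force: [0.3, -0.4, 0.9]
grip_width: 0.0855
(array([307.5, 204.5]), array([ 0.49006224, -0.28978612,  0.102     ]), np.float64(-37.89024075928751), [np.float64(10.878715906408509), np.float64(46.628614978935516)], array([300, 174,  16,  62, 912], dtype=int32)) (array([ 0.48936537, -0.28920744,  0.10409608]), np.float64(0.0002628300329363207)) [ 0.49503119 -0.28411756  0.17160741] 142.1764171522579
block [ 0.49022845 -0.29093441  0.05      ] 0.06935805315616084 0.07046651123216104 [ 0.48600915 -0.28560024  0.04973906]
```

The key grip is at (0.4895, -0.2893), with its top at 0.104 and yaw -38°. The block is centred at the same place (70×70 checks). The tool has picked up a 2.3° tilt from the fast radial move, so I'll try cancelling it with a fast move out and a slow move back.

```bash
python3 -m pendant '[[[45,-26,0],0,1],[[-6,2,0],0,1],[[-11,5,0],0,1],[[-11,5,0],0,1],[[-11,5,0],0,1],[[-6,3,0],0,1],[[0,0,0],0,1]]'
```

```text
time_s: 8.9
position: [0.4926, -0.2849, 0.1741]
tool_rot: [[-0.79, 0.612, -0.032], [0.611, 0.791, 0.023], [0.039, -0.001, -0.999]]
ft_force: [-0.1, 0.3, 0.6]
grip_width: 0.0858
```

```bash
python3 -m pendant '[[[-5,-3,-35],0,1],[[0,0,-35],0,1],[[0,0,-30],0,1],[[0,0,-20],0,1],[[0,0,0],0,1]]'; python3 - <<'E'
from key import *
s,im,d=grab('wrist'); c=cam('wrist',s); print(grip(im,c)); save('wk2.png',im); z=-np.array(s['tool_rot'])[:,2]; print('pads',np.array(s['position'])+.05*z)
E
```

```text
time_s: 9.52
position: [0.4882, -0.2883, 0.0524]
tool_rot: [[-0.791, 0.612, -0.028], [0.611, 0.791, 0.02], [0.034, -0.001, -0.999]]
ft_force: [-0.1, -0.4, 1.5]
grip_width: 0.0853
(array([311.79006958, 254.98893738]), array([ 0.47850192, -0.28410282,  0.102     ]), np.float64(138.90644846900932), [np.float64(7.034091240377999), np.float64(23.371808627837748)], array([303, 228,  20,  55, 606], dtype=int32))
pads [ 0.48956859 -0.28926324  0.10236579]
```

View pics/wk2.png

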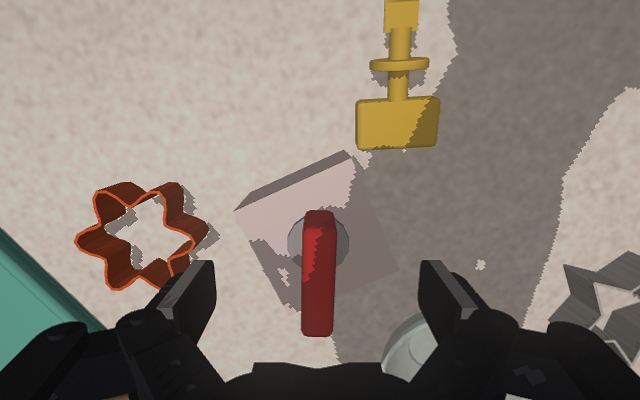

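The grip (318,270) stands midway between the open fingers (200 and 440). I'll descend the rest of the way and close. That makes 10 views used.

```bash
python3 -m pendant '[[[0,0,-12],0,1],[[0,0,0],0,-1],[[0,0,0],0,-1],[[0,0,0],0,-1],[[0,0,0],0,-1],[[0,0,0],0,-1],[[0,0,0],0,-1]]' 80; python3 -m pendant '[[[0,0,10],0,-1],[[0,0,10],0,-1],[[0,0,30],0,-1],[[0,0,0],0,-1]]'; python3 - <<'E'
from h import *
s,im,d=grab('wrist'); c=cam('wrist',s); np.savez('pics/wh.npz',im=im,d=d,R=s['tool_rot'],p=s['position']); save('wh.png',im)
hsv=cv2.cvtColor(im,cv2.COLOR_RGB2HSV).astype(int); H,S,V=[hsv[...,i] for i in range(3)]
m=(((H<6)|(H>174))&(S>150)&(V>50)).astype(np.uint8); n,l,st,ce=cv2.connectedComponentsWithStats(m)
for i in range(1,n):
  if st[i,4]>50: print(st[i],np.nanmean(cloud(c,d)[l==i],0))
E
```

```text
time_s: 10.45
position: [0.4899, -0.2897, 0.0435]
tool_rot: [[-0.791, 0.612, -0.023], [0.611, 0.791, 0.015], [0.027, -0.002, -1.0]]
ft_force: [-0.3, 0.5, -0.1]
grip_width: 0.0129
time_s: 10.95
position: [0.4899, -0.2896, 0.0964]
tool_rot: [[-0.791, 0.612, -0.022], [0.611, 0.791, 0.015], [0.027, -0.002, -1.0]]
ft_force: [0.1, 0.2, -0.4]
grip_width: 0.013
[ 299  218   36  128 4026] [ 0.48798243 -0.28897698  0.15410994]
```

The key is gripped (13 mm) and lifted. Its tip is about 23.5 mm below the reported TCP. Now moving to above the stud.

```bash
python3 -m pendant '[[[0,0,50],0,-1],[[0,0,50],0,-1],[[10,15,30],0.06,-1],[[20,40,5],0.06,-1],[[20,40,0],0.06,-1],[[20,40,0],0.06,-1],[[20,40,0],0.06,-1],[[20,40,0],0.06,-1],[[20,40,0],0.06,-1],[[18,40,0],0.06,-1],[[10,28,0],0,-1],[[0,0,0],0,-1]]'; python3 - <<'E'
from stud import *
s,im,d=grab('wrist'); np.savez('pics/wa.npz',im=im,d=d,R=s['tool_rot'],p=s['position']); save('wa.png',im[150:400,200:440])
print(np.degrees(np.arctan2(s['tool_rot'][1][0],s['tool_rot'][0][0])),s['position'])
E
```

```text
time_s: 12.5
position: [0.6466, 0.0465, 0.2185]
tool_rot: [[-0.985, 0.164, -0.055], [0.164, 0.987, 0.008], [0.055, -0.001, -0.998]]
ft_force: [-0.6, -0.4, -0.1]
grip_width: 0.0127
170.5743885009157 [0.64656111 0.04648247 0.21852863]
```

```bash
python3 -m pendant '[[[3,-12,-12],0,-1],[[0,0,-10],0,-1],[[0,0,0],0,-1]]'; python3 - <<'E'
from h import *
s,im,d=grab('scene'); np.savez('pics/sa.npz',im=im,d=d); p=viewer.camera_params('scene'); K,D=cam('scene')[:2]
pr=lambda q:cv2.projectPoints(np.array(q,float).reshape(-1,1,3),np.array(p['rvec']),np.array(p['tvec']),K,D)[0].reshape(-1,2)
a,b=pr([(.6493,.0348,.166),np.array(s['position'])+[0,0,-.0235]]); o=a.round().astype(int)-[40,60]
save('sa.png',cv2.resize(im[o[1]:o[1]+90,o[0]:o[0]+90],None,fx=6,fy=6,interpolation=cv2.INTER_CUBIC)); print('stud,tip px in crop',(a-o)*6,(b-o)*6)
E
```

```text
time_s: 12.92
position: [0.6485, 0.0294, 0.1936]
tool_rot: [[-0.984, 0.169, -0.058], [0.168, 0.986, 0.008], [0.058, -0.002, -0.998]]
ft_force: [-0.5, 0.0, -1.6]
grip_width: 0.0122
stud,tip px in crop [242.55017724 361.92154284] [228.22359324 344.46563639]
```

View pics/sa.png

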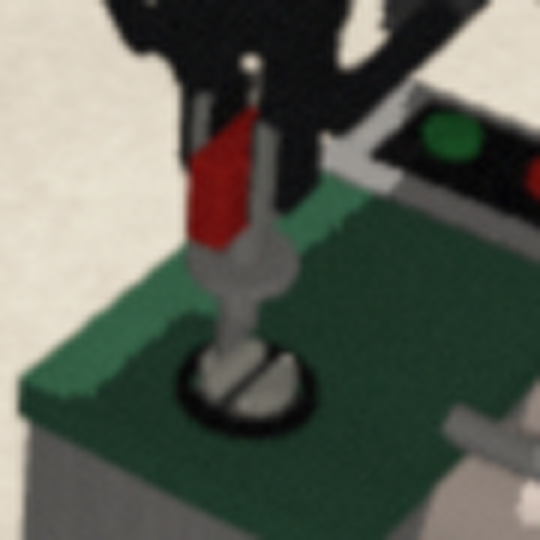

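The blade hangs just above the head: the tip is at crop (233,352) and the head centre at (248,382), with the blade plane parallel to the slot. The tool overshot 5 mm in y. I'll correct that and lower in steps.

```bash
python3 -m pendant '[[[2,5,0],-0.01,-1],[[0,0,0],0,-1]]'; python3 -m pendant '[[[0,0,-4],0,-1],[[0,0,-4],0,-1],[[0,0,0],0,-1]]'
```

```text
time_s: 13.22
position: [0.651, 0.0345, 0.1948]
tool_rot: [[-0.982, 0.18, -0.056], [0.179, 0.984, 0.008], [0.056, -0.002, -0.998]]
ft_force: [0.1, 0.1, -0.5]
grip_width: 0.0123
time_s: 13.6
position: [0.651, 0.0349, 0.1865]
tool_rot: [[-0.982, 0.179, -0.055], [0.179, 0.984, 0.008], [0.056, -0.002, -0.998]]
ft_force: [0.4, -1.0, -0.9]
grip_width: 0.0123
```

```bash
e(){ python3 -c "
from rig import env
s=env.observe(); print('  eff',[round(x,1) for x in s['joint_efforts'][:4]],'tq',s['wrist_torque'],'F',s['ft_force'])"; }; e
python3 -m pendant '[[[0,0,-2],0,-1],[[0,0,-2],0,-1],[[0,0,0],0,-1]]'|sed -n 2p; e
python3 -m pendant '[[[0,0,-2],0,-1],[[0,0,-2],0,-1],[[0,0,0],0,-1]]'|sed -n 2p; e
python3 -m pendant '[[[0,0,-2],0,-1],[[0,0,-2],0,-1],[[0,0,0],0,-1]]'|sed -n 2p; e
```

```text
eff [np.float64(0.0), np.float64(-57.7), np.float64(-24.3), np.float64(0.0)] tq [-0.02395866 -0.04111034 -0.01926207] F [ 0.37477724 -0.97008687 -0.89879541]
position: [0.6512, 0.0349, 0.1826]
  eff [np.float64(-0.1), np.float64(-57.0), np.float64(-24.0), np.float64(-0.0)] tq [ 0.06053241 -0.01212703  0.0412362 ] F [ 0.27220461  0.25791038 -1.04308934]
position: [0.6513, 0.0349, 0.1798]
  eff [np.float64(-0.2), np.float64(-54.4), np.float64(-23.0), np.float64(-0.0)] tq [0.06928188 0.29473016 0.02177341] F [-1.34779157  0.46823566  4.23999187]
position: [0.6513, 0.0349, 0.1765]
  eff [np.float64(-0.2), np.float64(-53.2), np.float64(-22.6), np.float64(-0.0)] tq [0.10809036 0.4219594  0.03866476] F [-1.50574306 -0.10593827  5.53401038]
```

Contact starts at TCP ≈0.181. That is the slot floor; the head top would have been 0.1895. The spring force is now about 6.5 N. I'll press to about 9 mm.

```bash
python3 -m pendant '[[[0,0,-2],0,-1],[[0,0,-2],0,-1],[[0,0,-1],0,-1],[[0,0,0],0,-1]]'
```

```text
time_s: 15.22
position: [0.6513, 0.0349, 0.1735]
tool_rot: [[-0.983, 0.179, -0.049], [0.179, 0.984, 0.007], [0.05, -0.002, -0.999]]
ft_force: [-3.2, -0.0, 6.1]
grip_width: 0.0127
```

```bash
python3 -m pendant '[[[0,0,-2],0,-1],[[0,0,-2],0,-1],[[0,0,0],0,-1]]'
```

```text
time_s: 15.6
position: [0.6513, 0.0349, 0.1719]
tool_rot: [[-0.983, 0.179, -0.047], [0.179, 0.984, 0.007], [0.047, -0.002, -0.999]]
ft_force: [-3.1, 0.3, 7.7]
grip_width: 0.0129
```

```bash
python3 -m pendant '[[[0,0,-2],0,-1],[[0,0,-0.5],-0.1,-1],[[0,0,-0.5],-0.1,-1],[[0,0,-0.5],-0.1,-1],[[0,0,0],0,-1]]'; python3 -c "
from rig import env
s=env.observe(); print(s['wrist_torque'])"
```

```text
time_s: 16.23
position: [0.6517, 0.0352, 0.1729]
tool_rot: [[-0.882, 0.47, -0.037], [0.469, 0.883, 0.02], [0.042, 0.0, -0.999]]
ft_force: [-3.1, 0.4, 8.7]
grip_width: 0.0126
[0.06743176 0.57916476 0.06104747]
```

```bash
python3 -m pendant '[[[0,0,-0.8],-0.13,-1],[[0,0,-0.8],-0.13,-1],[[0,0,-0.8],-0.13,-1],[[0,0,-0.8],-0.13,-1],[[0,0,0],0,-1]]'; python3 -c "
from rig import env
s=env.observe(); print(s['wrist_torque'])"
```

```text
time_s: 16.85
position: [0.6519, 0.035, 0.1741]
tool_rot: [[-0.517, 0.856, -0.017], [0.855, 0.518, 0.033], [0.037, 0.003, -0.999]]
ft_force: [-3.4, 0.6, 7.4]
grip_width: 0.0124
[0.11788866 0.6191888  0.02713787]
```

```bash
python3 -m pendant '[[[-1,0,-2],0,-1],[[0,0,-1.2],-0.13,-1],[[0,0,-1.2],-0.13,-1],[[0,0,-1.2],-0.13,-1],[[0,0,-1.2],-0.13,-1],[[0,0,-1.2],-0.13,-1],[[0,0,0],0,-1]]'; python3 -c "
from rig import env
s=env.observe(); print(s['wrist_torque'])"
```

```text
time_s: 17.73
position: [0.651, 0.0348, 0.1741]
tool_rot: [[0.127, 0.992, 0.015], [0.991, -0.127, 0.031], [0.033, 0.011, -0.999]]
ft_force: [-2.3, -0.3, 7.2]
grip_width: 0.0129
[0.072779   0.6424729  0.05561462]
```

```bash
python3 -m pendant '[[[0,0,-2.5],-0.04,-1],[[0,0,-1.5],-0.08,-1],[[0,0,-1],-0.06,-1],[[0,0,0],0,-1]]'; python3 -c "
from rig import env
s=env.observe(); print(s['wrist_torque'])"
```

```text
time_s: 18.23
position: [0.6508, 0.0348, 0.1741]
tool_rot: [[0.308, 0.951, 0.025], [0.951, -0.308, 0.027], [0.033, 0.015, -0.999]]
ft_force: [-2.6, -0.6, 7.1]
grip_width: 0.0126
[0.04867042 0.60108935 0.09182724]
```

```bash
python3 -m pendant '[[[0,0,-1],-0.05,-1],[[0,0,0],0,-1]]'|tail -2;  python3 -c "
from rig import env
s=env.observe(); print(s['wrist_torque'],s['tool_rot'][:2])"
python3 -m pendant '[[[0,0,1.5],0,-1],[[0,0,1.5],0,-1],[[0,0,0],0,-1]]'; python3 -m pendant '[[[0,0,1.5],0,-1],[[0,0,1.5],0,-1],[[0,0,0],0,-1]]'
```

```text
ft_force: [-2.3, 0.2, 7.3]
grip_width: 0.0127
[0.08890022 0.52414908 0.01906159] [[ 0.35608908  0.9340499   0.02741084]
 [ 0.93385383 -0.35675741  0.02532132]]
time_s: 18.85
position: [0.6506, 0.0349, 0.1779]
tool_rot: [[0.356, 0.934, 0.028], [0.934, -0.357, 0.025], [0.033, 0.017, -0.999]]
ft_force: [-2.0, 0.6, 4.0]
grip_width: 0.0123
time_s: 19.23
position: [0.6504, 0.0349, 0.1791]
tool_rot: [[0.356, 0.934, 0.026], [0.934, -0.357, 0.025], [0.033, 0.015, -0.999]]
ft_force: [-0.9, 0.2, -0.5]
grip_width: 0.0127
```

```bash
python3 -m pendant '[[[0,0,6],0,-1],[[0,0,10],0,-1],[[0,0,20],0,-1],[[-20,-35,40],0.1,-1],[[-20,-35,40],0.1,-1],[[0,0,0],0,-1]]'; python3 - <<'E'
from h import *
s,im,d=grab('wrist'); np.savez('pics/wl.npz',im=im,d=d,R=s['tool_rot'],p=s['position']); c=cam('wrist',s)
K,D,R,o=c; x=R.T@(np.array([.6493,.0348,.163])-o); uv=cv2.projectPoints(x[None],np.zeros(3),np.zeros(3),K,D)[0].ravel(); print(uv)
s2,im2,d2=grab('scene'); p=viewer.camera_params('scene'); K,D=cam('scene')[:2]
a=cv2.projectPoints(np.array([[.6493,.0348,.163]]),np.array(p['rvec']),np.array(p['tvec']),K,D)[0].ravel(); o=a.round().astype(int)
A=cv2.resize(im2[o[1]-35:o[1]+35,o[0]-35:o[0]+35],(400,400),interpolation=cv2.INTER_CUBIC)
B=cv2.resize(im,(640,400)); save('lock.png',np.hstack([B[:,120:520],A]))
E
```

```text
time_s: 19.98
position: [0.6092, -0.0366, 0.3013]
tool_rot: [[0.156, 0.987, 0.022], [0.987, -0.157, 0.028], [0.031, 0.018, -0.999]]
ft_force: [1.3, 0.5, -1.3]
grip_width: 0.0124
[345.38961286 100.80630735]
```

View pics/lock.png

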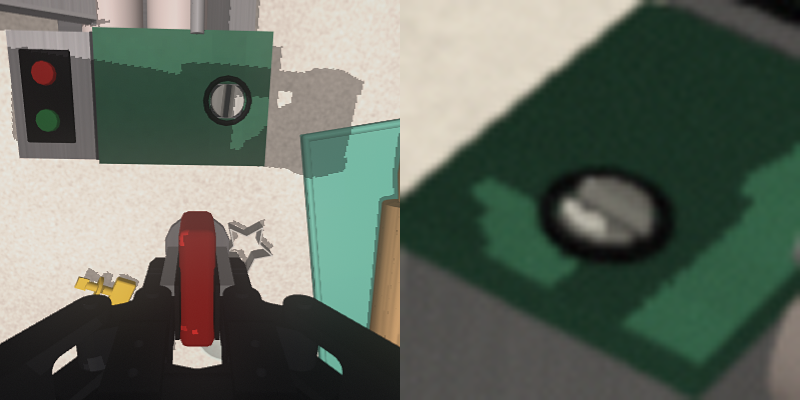

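The slot now runs across the cover (left view, (227,100)) and the head sits nearly flush in its collar (right view, (605,215)). I'll check the head height and slot angle numerically against the earlier pictures.

```bash
python3 - <<'E'
from stud import *
for n,uv in(('ws1',(319,202)),('ws2',(391,213)),('wl',(347,100))):
    z=np.load('pics/%s.npz'%n); c=cam('wrist',dict(tool_rot=z['R'],position=z['p'])); P=cloud(c,z['d']); g=cv2.cvtColor(z['im'],cv2.COLOR_RGB2HSV)
    r=np.hypot(P[...,0]-.6493,P[...,1]-.0348); head=r<.012; ring=(r>.017)&(r<.020); pl=(r>.026)&(r<.034)
    hz=P[head][:,2]; v=g[...,2][head]; dark=v<np.median(v)*.75; q=P[head][dark][:,:2]; q=q-q.mean(0); e=np.linalg.svd(q)[2][0]
    print(n,'head 80%%ile',np.percentile(hz,80).round(4),'collar',np.nanmedian(P[ring][:,2]).round(4),'plate',np.nanmedian(P[pl][:,2]).round(4),'slot yaw',np.degrees(np.arctan2(e[1],e[0])).round(1),dark.sum())
E
```

```text
ws1 head 80%%ile 0.3157 collar 0.3217 plate 0.3229 slot yaw -9.3 483
ws2 head 80%%ile 0.1658 collar 0.1595 plate 0.1547 slot yaw 9.4 162
wl head 80%%ile 0.1616 collar 0.1602 plate 0.1547 slot yaw -103.3 160
```

The head dropped 4.2 mm and the slot is at -103°, so the stud has turned about 1.6 rad and is caught. Now returning the key.

```bash
python3 -m pendant '[[[-10,-20,0],0,-1],[[-19,-40,-10],0,-1],[[-19,-40,-20],0,-1],[[-19,-40,-20],0,-1],[[-19,-40,-30],0,-1],[[-16,-35,-30],0,-1],[[-10,-22,-20],0,-1],[[-5,-10,-10],0,-1],[[0,0,0],0,-1]]'
```

```text
time_s: 21.2
position: [0.4843, -0.2857, 0.1442]
tool_rot: [[0.154, 0.988, 0.003], [0.987, -0.154, 0.039], [0.039, -0.003, -0.999]]
ft_force: [0.7, 0.0, -1.0]
grip_width: 0.0122
```

```bash
python3 -m pendant '[[[5,-4,-20],0,-1],[[0,0,-20],0,-1],[[0,0,-18],0,-1],[[0,0,0],0,-1]]'; python3 - <<'E'
from h import *
# key tilt & place: red grip + collar in scene and top clouds
for n in('scene','top','wrist'):
    s,im,d=grab(n); c=cam(n,s); P=cloud(c,d); hsv=cv2.cvtColor(im,cv2.COLOR_RGB2HSV).astype(int); H,S,V=[hsv[...,i] for i in range(3)]
    m=((H<6)|(H>174))&(S>150)&(V>50)&(np.hypot(P[...,0]-.49,P[...,1]+.29)<.05)&(P[...,2]>.08); q=P[m]
    g=(S<50)&(np.hypot(P[...,0]-.49,P[...,1]+.29)<.03)&(P[...,2]>.06)&(P[...,2]<.105); r=P[g]
    print(n,m.sum(),q.mean(0).round(4) if len(q) else '',np.percentile(q[:,2],[2,98]).round(4) if len(q) else '','gray',g.sum(),r.mean(0).round(4) if len(r) else '',np.percentile(r,[3,97],axis=0).round(4).tolist() if len(r) else '')
print(s['position'])
E
```

```text
time_s: 21.7
position: [0.4927, -0.2869, 0.0881]
tool_rot: [[0.15, 0.989, 0.007], [0.988, -0.15, 0.036], [0.037, 0.002, -0.999]]
ft_force: [1.2, -0.3, 0.2]
grip_width: 0.0131
scene 90 [ 0.4987 -0.2694  0.1369] [0.1198 0.149 ] gray 122 [ 0.4955 -0.2829  0.0921] [[0.4833, -0.2985, 0.0681], [0.5076, -0.2698, 0.1031]]
top 20 [ 0.494  -0.2652  0.1465] [0.1434 0.1492] gray 20 [ 0.4826 -0.276   0.0996] [[0.4771, -0.281, 0.0973], [0.4871, -0.2714, 0.1022]]
wrist 4184 [ 0.494  -0.2856  0.1465] [0.1316 0.1487] gray 589 [ 0.4943 -0.283   0.1004] [[0.478, -0.2908, 0.0976], [0.5094, -0.275, 0.1017]]
[ 0.4931932  -0.28771806  0.08948223]
```

```bash
python3 -m pendant '[[[-3.5,-2.5,0],0,-1],[[0,0,-10],0,-1],[[0,0,-8],0,-1],[[0,0,0],0,-1]]'; python3 -m pendant '[[[0,0,-5],0,-1],[[0,0,-5],0,-1],[[0,0,0],0,-1]]'
```

```text
time_s: 22.35
position: [0.4898, -0.2909, 0.0717]
tool_rot: [[0.15, 0.989, 0.011], [0.988, -0.15, 0.032], [0.033, 0.006, -0.999]]
ft_force: [-0.2, -0.5, -1.6]
grip_width: 0.0128
time_s: 22.72
position: [0.4898, -0.2909, 0.0609]
tool_rot: [[0.15, 0.989, 0.011], [0.988, -0.151, 0.032], [0.034, 0.006, -0.999]]
ft_force: [0.5, -0.5, -1.3]
grip_width: 0.0125
```

```bash
python3 -m pendant '[[[0,0,-6],0,-1],[[0,0,-6],0,-1],[[0,0,0],0,-1]]'; python3 -m pendant '[[[0,0,-2],0,-1],[[0,0,-2],0,-1],[[0,0,0],0,-1]]'
```

```text
time_s: 23.1
position: [0.4898, -0.2909, 0.0481]
tool_rot: [[0.15, 0.989, 0.011], [0.988, -0.15, 0.032], [0.034, 0.006, -0.999]]
ft_force: [-0.5, -0.2, -0.9]
grip_width: 0.0125
time_s: 23.48
position: [0.4899, -0.291, 0.044]
tool_rot: [[0.15, 0.989, 0.012], [0.988, -0.15, 0.032], [0.033, 0.007, -0.999]]
ft_force: [-0.7, -0.4, -1.4]
grip_width: 0.0125
```

```bash
python3 -m pendant '[[[0,0,-2],0,-1],[[0,0,0],0,-1]]'|sed -n '2p;4,7p'; python3 -m pendant '[[[0,0,-1.5],0,-1],[[0,0,0],0,-1]]'|sed -n '2p;4,7p'
```

```text
position: [0.4904, -0.2913, 0.0439]
ft_force: [-0.2, -0.1, -0.8]
grip_width: 0.0128
position: [0.4907, -0.2914, 0.0437]
ft_force: [-0.5, -0.7, -0.6]
grip_width: 0.0126
```

It stalled at 0.0438, so the collar is on the block. Releasing and lifting straight up.

```bash
python3 -m pendant '[[[0,0,0],0,0],[[0,0,0],0,0.5],[[0,0,0],0,1],[[0,0,0],0,1],[[0,0,15],0,1],[[0,0,30],0,1],[[0,0,40],0,1],[[0,0,30],0,1],[[-20,-12,0],0,1],[[0,0,0],0,1]]'; python3 - <<'E'
from key import *
s,im,d=grab('wrist'); c=cam('wrist',s); np.savez('pics/end.npz',im=im,d=d,R=s['tool_rot'],p=s['position']); g=grip(im,c); print(g)
P=cloud(c,d); print('top by depth',bydepth(c,[g[0]],d)); 
hsv=cv2.cvtColor(im,cv2.COLOR_RGB2HSV).astype(int); m=(((hsv[...,0]<6)|(hsv[...,0]>174))&(hsv[...,1]>150)&(P[...,2]>.092)); q=P[m]
print(m.sum(),q.mean(0),np.percentile(q,[2,98],axis=0).round(4)); A=np.c_[q[:,:2]-q[:,:2].mean(0),np.ones(len(q))]; f=q[:,2]>.099; print('tilt fit',np.linalg.lstsq(A[f],q[f,2],rcond=None)[0])
q=P; b=(np.hypot(P[...,0]-.4897,P[...,1]+.29)<.0155)&(P[...,2]<.065)&(P[...,2]>.045); print('collar z',np.percentile(P[b][:,2],[10,50,90]),b.sum())
s1,im1,d1=grab('top'); z=np.load('pics/top0.npz'); df=np.abs(im1.astype(int)-z['im']).sum(2)
for nm,(u,v) in dict(bowl=(392,175),star=(337,157),flower=(443,273),yellow=(357,257)).items(): print(nm,'median change',np.median(df[v-20:v+20,u-22:u+22]),(df[v-20:v+20,u-22:u+22]>120).mean())
E
```

```text
time_s: 25.22
position: [0.4706, -0.3037, 0.1675]
tool_rot: [[0.149, 0.989, 0.018], [0.988, -0.15, 0.026], [0.028, 0.014, -1.0]]
ft_force: [0.4, -0.3, 0.1]
grip_width: 0.0855
(array([339., 213.]), array([ 0.48745459, -0.31155996,  0.102     ]), np.float64(-8.845159673335742), [np.float64(6.113994675769978), np.float64(10.257173329139288)], array([332, 209,  15,   9, 108], dtype=int32))
top by depth [[ 0.48747468 -0.31171063  0.10146263]]
1105 [ 0.49151878 -0.29082558  0.10136096] [[ 0.4834 -0.315   0.0994]
 [ 0.4992 -0.2689  0.1028]]
tilt fit [-0.02708016  0.0008389   0.10139498]
collar z [0.05004037 0.05444496 0.0554582 ] 363
bowl median change 25.0 0.016477272727272726
star median change 30.0 0.007954545454545454
flower median change 122.0 0.5079545454545454
yellow median change 125.0 0.5238636363636363
```

```bash
python3 - <<'E'
from h import *
for n in('wk1','end'):
    z=np.load('pics/%s.npz'%n); c=cam('wrist',dict(tool_rot=z['R'],position=z['p'])); P=cloud(c,z['d']); h=cv2.cvtColor(z['im'],cv2.COLOR_RGB2HSV).astype(int)
    m=(h[...,0]<10)&(h[...,1]>120)&(np.hypot(P[...,0]-.43,P[...,1]+.388)<.06)&(P[...,2]<.04); print(n,m.sum(),np.percentile(P[m][:,:2],[2,98],axis=0).mean(0).round(4) if m.sum() else '')
s=env.observe(); print(np.abs(s['qvel']).max()); ticket.close_job()
E
```

```text
wk1 1958 [ 0.4286 -0.3843]
end 2004 [ 0.4285 -0.3852]
0.9067853300310018
the job is handed in; nothing more can be done
```

I shut the cover, pressed and turned the stud into its catch, put the key back in its block, and handed the job in at about 25 s. The hand-in gave no verdict.

Last checks:
- **Cover:** it lies flat, with a slope of about 0.002 rad. I measured this just after closing, before turning the stud.
- **Stud:** the head sits 4.2 mm lower than before. The slot turned about 93°, so it now runs across the cover. I measured this after lifting the key out.
- **Key:** it stands in the block with its collar on top (collar top at 0.055 m, grip top at 0.101 m). It is within about 2 mm of the hole's axis and tilted no more than about 0.03 rad.
- **Bowl and star cutter:** the top picture shows no visible change at either.
- **Flower cutter:** it moved less than 1 mm between two wrist views. The top-camera comparison did change strongly there and at the yellow look-alike. I put that down to the arm and its shadow, and did not check the look-alike any other way.

Disagreements:
- **Fingertips:** both wrist views and contact with the cover put the real fingertips about 31 mm behind the stated TCP, and I worked with that offset.
- **Tool tilt:** the tool picked up 2 to 3° of tilt on the way. I could not undo it, and it did no harm.
- **Press depth:** it showed only about 7 mm during the last part of the turn, below the recommended 8 to 10 mm, but the stud turned freely.
- **Arm motion:** the arm's fastest joint still read 0.9 in the qvel reading at hand-in.

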